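Store a printing block in the dust drum

ROBOT

A 7-joint arm with a two-finger parallel gripper is mounted at the origin on the work surface. World frame = base frame: x ahead of the robot, y to its left, z up, the work surface at z = 0. Lengths are in m, angles in rad, forces in N, time in s.
With the tool pointing down it reaches from about 0.425 to 0.975 m from the base axis. Payload 16.7 kg.
Tool frame: the origin (TCP) lies at the very end of the fingers, on their centre line; the grasp point (between the pads) lies grasp_offset behind it (grasp_offset is the distance from the TCP to the grasp point, in m); z points along the fingers, y is the direction in which the jaws open and shut (so a half turn about z gives the same grasp; the last joint's range is limited). The gripper opens to 85 mm and grips with 20 to 120 N. Pads are 22 mm wide; open, the fingers measure 114 mm over their backs; the gripper's body (76 mm by 85 mm) begins 54 mm behind the grasp point. The pads swing forward as they close: fully open they stand 13 mm farther back than shut.
Start: joints at [1.194, 0.426, 0.074, 1.606, -0.034, 1.111, -0.067], TCP at [0.152, -0.658, 0.231] pointing down, gripper open.
Joint ranges: [-2.85, 2.85], [-0.5, 2.14], [-1.23, 1.37], [0.21, 2.46], [-1.02, 4.16], [0.16, 2.05], [-2.73, 2.73]. Speed limits (rad/s): [1.89, 1.89, 2.39, 2.39, 3.01, 3.01, 3.01].

INTERFACE

Orientations are given as a unit quaternion [x, y, z, w].
In Python, from cell import * gives the robot as it stands.
- The arm moves only by the tool send_rows, never from a script. Its argument "series" is a list of rows, each a list of 7 numbers: the shift along the tool's x, y, z in cm, then the turn, a rotation vector about the tool's x, y, z in degrees, then the finger opening in cm, from 0 to 8.54. In form: [[tx, ty, tz, wx, wy, wz, fingers], ...]. A call has 1 to 5 rows; each row is the pose to reach, as a shift and turn from the pose measured when the call began, along the tool's axes at that moment; what a row does not reach only later rows make up. A row lasts 1/10 s, in which the tool goes at most 50 mm and 8.59 degrees, less where a joint would pass 70% of its speed; a pose out of reach is approached as far as the arm can. A call with a gripper value outside its range is refused whole. The fingers move at their own pace and stop on an object; the grip force is fixed at half the most. Time passes only in rows, so rows that repeat a pose let the fingers close. It gives the time, the measured TCP pose, the force and the opening at its end, in the units of the state.
- sense(): the state, without advancing time (a new reading comes with each control period).
- snapshot(name): name is "scene" or "top" or "wrist"; returns a dict with "img" (384x512x3 uint8, red, green, blue), "vfov" (degrees; the focal length in pixels is half the picture's height over the tangent of half this angle, whatever the lens; pixels are square), "cx", "cy" (the principal point, pixels), "position" and "rotation" of the camera in the world; the wrist camera has in their place "mount" (4x4, takes a point from camera to tool coordinates, whose origin is the TCP and whose axes are the flange's). Camera axes: x right, y down, z forward; pixel columns grow to the right and rows downward; lengths in m; the calibration is good to about 2 mm. The wrist camera is an equidistant fisheye: a pixel r from the principal point sees the ray r / f radians off the axis. A picture is of the moment at which its call begins: read the wrist's pose just before it. There is no depth.
- sign_off(): hands the job in, once; it reports no verdict.
The state is a dict: "time_s": time; "joint_pos": joint angles; "joint_velocities": joint speeds; "joint_torque": joint torques, N m; "position": TCP position; "ee_rot": TCP orientation; "contact_force": force on the tool from outside, world axes, zero at the start; "wrist_torque": the same for the moment, N m; "gripper_width": finger opening in m.
Only numpy, scipy, OpenCV 4.12 (cv2) and the standard library are available. Lean on these libraries where they do the work, as an engineer would, in place of code of your own. Each camera call takes 0.05 s, during which the arm holds its last target.

TASK

Turn the dust drum's cover until its slot lies squarely over the compartment beside the brass tab on the drum's wall. Then take the tallest printing block out of the wooden rack and lower it through the slot, without dropping it, so that it stands on its edge on that compartment's floor, and let go. Leave the other two blocks in the rack and the little jar where they are.

Things in the scene. Friction and masses are not known exactly. Their poses are not given: they have to be found in the camera images.
- drum_axis (a point): Round grey drum fixed on the table, 208 mm across, wall 50 mm high; this point is the centre of its underside, on the upright axis about which its cover turns. Inside: five equal radial compartments, 72 degrees apart. The wanted one lies along this point's +x axis; only there a brass tab, 26 mm wide, stands out 18 mm from the outer wall, with an upright plate to 82 mm height.
- pocket (a point): The wanted compartment, a straight pocket 15 mm wide, 62 mm long (34 to 96 mm from the drum's axis), walls up to 50 mm above the table. This point: the centre of its floor, 65 mm from the axis towards the brass tab, 8 mm above the table. x axis radially outward along the pocket, y across it, z up.
- cover (a joint): Turn of the cover about the upright drum axis, rad, growing counter-clockwise seen from above; it turns endlessly either way with light friction (about 0.06 N m) and stays where it is left. At 0 (or any whole turn, 6.283) the slot lies exactly over the wanted compartment.
- slot (a point): Centre of the cover's only slot, 65 mm from the axis, on its top face. The cover is an aluminium disc 208 mm across, 6 mm thick, its top 58 mm above the table; the slot goes right through it, 24 mm wide, 62 mm long, running radially from 34 to 96 mm from the axis (x axis: radially outward).
- cover_bar (a point): Black bar grip in the middle of the cover, for turning it: 48 mm long, 14 mm thick, its long side along the slot's direction (this point's x axis). It rises from a flat 3 mm disc (54 mm across) on the cover to 95 mm above the table. This point lies on the axis, 78 mm above the table.
- tall_block_mid (a point): The tallest printing block: plywood faced with brown lino, a flat upright plate 10 mm thick (its x axis), 54 mm wide (y axis), 110 mm high (z axis), about 60 g; this point is its centre. It stands on edge in one of the three slots of the wooden rack; its foot is 6 mm above the table and 82 mm of it show above the rack.
- rack: Light wooden rack fixed on the table, 150 mm (x) by 64 mm (y) by 34 mm high, origin at the centre of its underside. Three slots, each 14 mm wide, run along its y axis right through, at x = -50, 0 and 50 mm, floor 6 mm above the table. Which block stands in which slot varies.
- square_block_mid (a point): Another printing block in the rack, to be left there: 10 mm thick, 58 mm wide, 58 mm high; this point is its centre (its top is 64 mm above the table).
- small_block_mid (a point): The smallest printing block in the rack, to be left there: 10 mm thick, 44 mm wide, 50 mm high; this point is its centre (its top is 56 mm above the table).
- jar: Little closed amber glass jar, 42 mm across, 55 mm high, standing between the drum and the rack; to be left there. Origin at the centre of its underside.

How it is judged:
By the outcome, as a careful person would: the job done as asked, in the order asked, and still so for the second after the job is handed in, with the robot touching nothing.
It also fails if it takes over 72 s, if anything falls off the work surface, if the arm or the gripper's body presses on something with over 40 N, if the wrist force passes 120 N, or if a joint passes its speed limit or range.

## Working session

There is one attempt and no reset: what is moved stays moved. The work goes in short steps, Python scripts to look and compute and a tool call to move; the robot and the scene stay as the last step left them, time stands still between calls to the robot, and variables do not carry over. Pictures are saved under pics/ and viewed, and the job is handed in when it is done.

Besides the shell and the picture viewer there is one more tool, called after ">>>" as name(argument=value, ...) on one line, values as JSON. send_rows: Moves the arm, as the interface text tells. Its arguments: {"type":"object","properties":{"series":{"type":"array"}},"required":["series"]}

```bash
ls; mkdir -p pics; python3 - <<'E'
from cell import *
import cv2
s=sense(); print({k:(v if not hasattr(v,'__len__') else [round(float(x),4) for x in v]) for k,v in s.items()})
try: print(grasp_offset)
except Exception as e: print(e)
for n in ["scene","top","wrist"]:
    d=snapshot(n); cv2.imwrite(f"pics/{n}0.png",d["img"][:,:,::-1])
    print(n,{k:v for k,v in d.items() if k!="img"})
E
```

```text
pics
{'time_s': 0.0, 'joint_pos': [1.1935, 0.4267, 0.0738, 1.6066, -0.0341, 1.1108, -0.0671], 'joint_velocities': [-0.0007, -0.0003, -0.0009, 0.0001, 0.0017, 0.0003, -0.0011], 'joint_torque': [-0.0021, -94.9818, 3.7594, -46.3518, 0.0191, 0.0101, 0.0], 'position': [0.1523, -0.6572, 0.2306], 'ee_rot': [0.9935, 0.1137, -0.0001, -0.0006], 'contact_force': [-0.0796, 0.1695, -0.1051], 'wrist_torque': [0.0068, 0.0531, -0.0074], 'gripper_width': 0.08572878198873325}
0.0187
scene {'vfov': 51.282735489980126, 'cx': 257.6240202265545, 'cy': 197.030746911852, 'position': array([1.12396205, 0.36395136, 0.62467754]), 'rotation': array([ 0.48399371,  0.76569564, -0.36342207, -0.21768021])}
top {'vfov': 53.130011489757415, 'cx': 255.86380067678215, 'cy': 185.35652182198905, 'position': array([0.45985302, 0.03431725, 0.7290332 ]), 'rotation': array([-0.69892653,  0.71277298, -0.02195545,  0.05453755])}
wrist {'vfov': 65.70646984690485, 'cx': 251.10490105459775, 'cy': 189.37718149121784, 'mount': array([[-6.53215458e-04, -9.64360940e-01, -2.64589398e-01,
         6.68600428e-02],
       [ 9.99999755e-01, -5.62951264e-04, -4.16974711e-04,
         2.61681857e-04],
       [ 2.53163189e-04, -2.64589606e-01,  9.64361072e-01,
        -1.42165850e-01],
       [ 0.00000000e+00,  0.00000000e+00,  0.00000000e+00,
         1.00000000e+00]])}
```

View pics/top0.png

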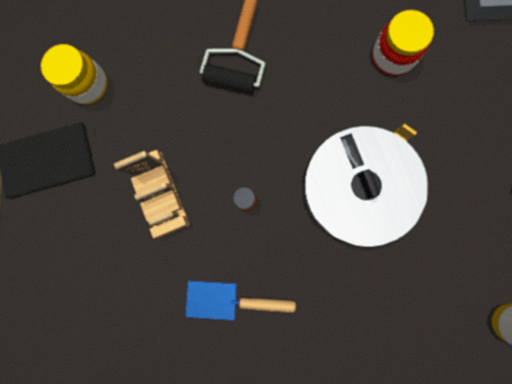

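View pics/scene0.png

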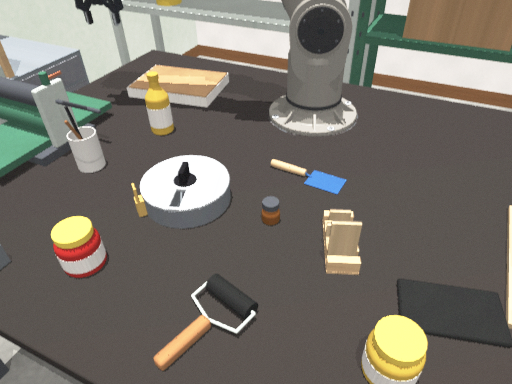

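The top view shows the drum at about (366,186), its bar and slot pointing up-left at about (352,152), and the brass tab at (404,132). The rack is near (158,195) and the jar at (245,198).

```bash
cat > h.py <<'E'
import numpy as np, cv2
from scipy.spatial.transform import Rotation as R
from cell import *
def cam(d,s=None):
    f=d["img"].shape[0]/2/np.tan(np.radians(d["vfov"])/2)
    if "mount" in d:
        T=np.eye(4);T[:3,:3]=R.from_quat(s["ee_rot"]).as_matrix();T[:3,3]=s["position"]
        M=T@d["mount"]; return f,d["cx"],d["cy"],M[:3,3],M[:3,:3],True
    return f,d["cx"],d["cy"],np.array(d["position"]),R.from_quat(d["rotation"]).as_matrix(),False
def ray(c,u,v):
    f,cx,cy,p,Rm,fe=c
    x,y=(u-cx)/f,(v-cy)/f
    if fe:
        r=np.hypot(x,y)+1e-12; k=np.array([x/r*np.sin(r),y/r*np.sin(r),np.cos(r)])
    else: k=np.array([x,y,1.]); k/=np.linalg.norm(k)
    return p,Rm@k
def onz(c,u,v,z):
    p,k=ray(c,u,v); return p+k*(z-p[2])/k[2]
def proj(c,P):
    f,cx,cy,p,Rm,fe=c
    q=Rm.T@(np.array(P)-p)
    if fe:
        h=np.hypot(q[0],q[1]);t=np.arctan2(h,q[2]);return cx+f*t*q[0]/h,cy+f*t*q[1]/h
    return cx+f*q[0]/q[2],cy+f*q[1]/q[2]
def crop(img,x0,y0,w,h,k,name):
    cv2.imwrite(name,cv2.resize(img[y0:y0+h,x0:x0+w,::-1],None,fx=k,fy=k,interpolation=cv2.INTER_CUBIC))
E
python3 - <<'E'
from h import *
d=snapshot("top");c=cam(d);im=d["img"]
np.save("top.npy",im)
for n,u,v,z in [("drum",366,186,.058),("tab",404,132,.08),("rack",158,195,.034),("jar",245,198,.055)]: print(n,onz(c,u,v,z))
crop(im,290,110,150,145,5,"pics/dr0.png"); crop(im,100,140,160,110,5,"pics/ra0.png")
E
```

```text
drum [ 0.52775805 -0.12663464  0.058     ]
tab [ 0.61617789 -0.18939702  0.08      ]
rack [0.52189713 0.24627874 0.034     ]
jar [0.51145169 0.08437606 0.055     ]
```

View pics/dr0.png

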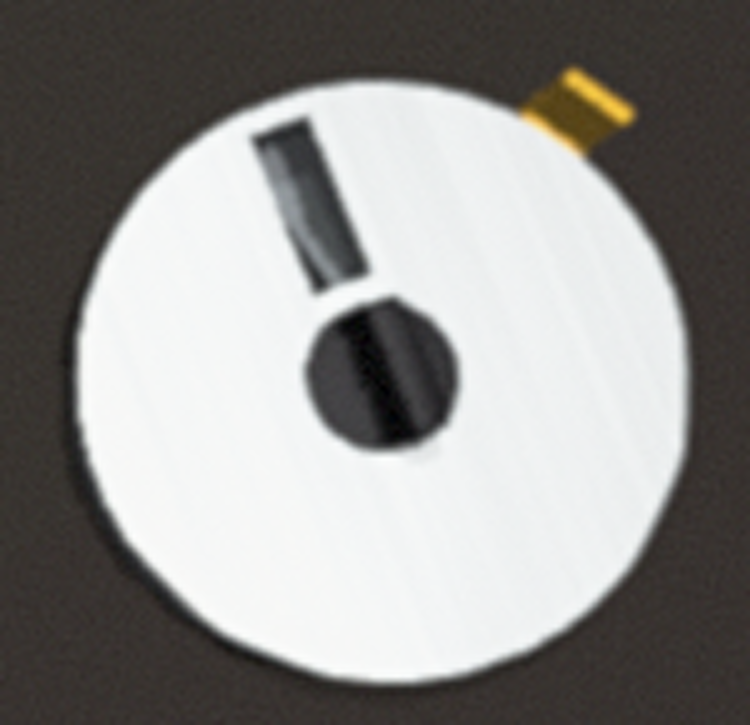

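View pics/ra0.png

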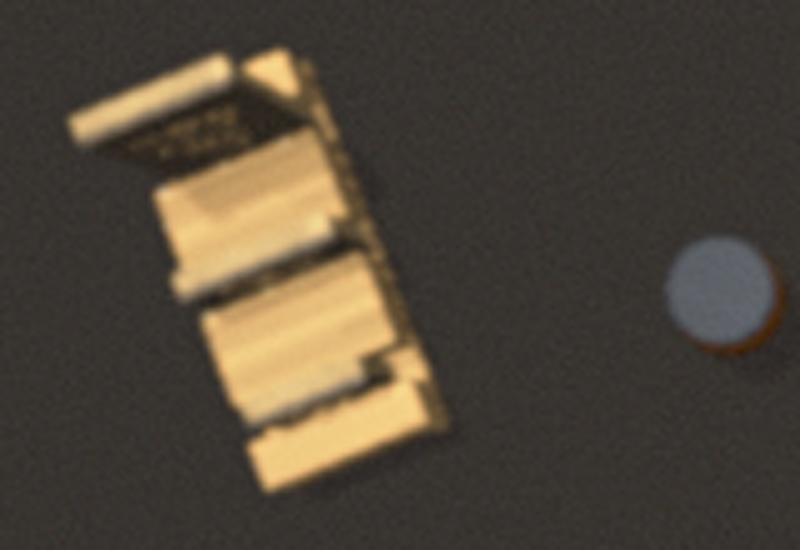

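View pics/wrist0.png

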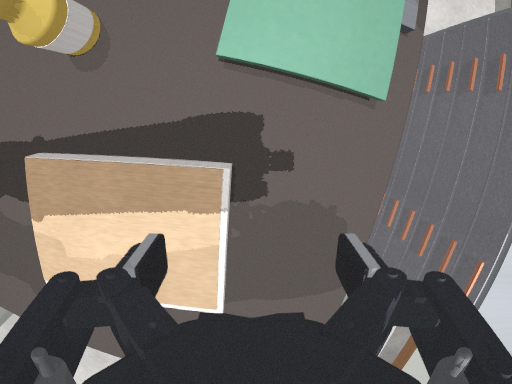

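The tall block stands in the rack's end slot, top edge at about (129,160) in the top picture. The slot spans about (340–364, 134–168). Now to measure these by contours.

```bash
cat > meas.py <<'E'
from h import *
def world_contour(c,cn,z): return np.array([onz(c,p[0],p[1],z)[:2] for p in cn.reshape(-1,2)])
def disc(c,im):
    g=im.min(2); m=(g>130).astype(np.uint8)
    cs,_=cv2.findContours(m,cv2.RETR_CCOMP,cv2.CHAIN_APPROX_NONE)
    big=max(cs,key=cv2.contourArea)
    return big,m
def rect(w):
    (x,y),(a,b),t=cv2.minAreaRect((w*1e3).astype(np.float32).reshape(-1,1,2))
    if a<b: a,b,t=b,a,t+90
    return np.array([x,y]),a,b,t%180
E
python3 - <<'E'
from meas import *
d=snapshot("top");c=cam(d);im=d["img"]
up=cv2.resize(im,None,fx=4,fy=4,interpolation=cv2.INTER_CUBIC)
def toworld(cn,z): return np.array([onz(c,(p[0]-1.5)/4,(p[1]-1.5)/4,z)[:2] for p in cn.reshape(-1,2)])
m=(up.min(2)>115).astype(np.uint8)
cs,hi=cv2.findContours(m,cv2.RETR_CCOMP,cv2.CHAIN_APPROX_NONE)
i=max(range(len(cs)),key=lambda j:cv2.contourArea(cs[j]))
w=toworld(cs[i],.058); ctr,r=cv2.minEnclosingCircle((w*1e3).astype(np.float32))
e=cv2.fitEllipse((w*1e3).astype(np.float32)); print("disc",ctr,r,e)
C=np.array(e[0])
for j in range(len(cs)):
    if hi[0][j][3]==i and cv2.contourArea(cs[j])>300:
        w=toworld(cs[j],.058);q,a,b,t=rect(w); v=q-C
        print("hole",q,a,b,t,"rel",np.hypot(*v),np.degrees(np.arctan2(v[1],v[0])))
hsv=cv2.cvtColor(up,cv2.COLOR_RGB2HSV)
m=((hsv[...,1]>150)&(hsv[...,2]>130)&(hsv[...,0]<32)&(hsv[...,0]>14)).astype(np.uint8)
m[:, :4*370]=0; m[:,4*430:]=0; m[:4*110]=0; m[4*150:]=0
cs,_=cv2.findContours(m,cv2.RETR_EXTERNAL,cv2.CHAIN_APPROX_NONE)
for cn in cs:
    if cv2.contourArea(cn)>50:
        print("brass px",cv2.minAreaRect(cn))
        for z in (.082,.05):
            q,a,b,t=rect(toworld(cn,z)); v=q-C; print(z,q,a,b,t,np.hypot(*v),np.degrees(np.arctan2(v[1],v[0])))
# rack-ish colour
m=((up[...,0].astype(int)-up[...,2]>45)&(up[...,0]>120)).astype(np.uint8)
m[:,:4*105]=0;m[:,4*200:]=0;m[:4*140]=0;m[4*245:]=0
cv2.imwrite("pics/rm.png",m[4*140:4*245,4*100:4*200]*255)
E
```

```text
disc (530.0944213867188, -126.10650634765625) 106.0833511352539 ((529.8976440429688, -126.25731658935547), (210.28053283691406, 210.72808837890625), 16.34217071533203)
hole [ 529.54394531 -126.97874451] 51.798362731933594 51.27306365966797 25.43133544921875 rel 0.8034681275915128 -116.11760047479318
hole [ 570.74987793 -102.31790161] 23.343717575073242 6.794755935668945 32.73368835449219 rel 47.34976877478254 30.370308859975445
hole [ 591.77374268 -106.63543701] 60.432952880859375 20.739408493041992 23.522951126098633 rel 64.91278564486983 17.594636365679225
brass px ((1602.656494140625, 541.9555053710938), (54.91042709350586, 5.757128715515137), 32.15229415893555)
0.082 [ 610.51141357 -182.2260437 ] 22.775177001953125 2.4895613193511963 54.7776985168457 98.13805710607106 -34.77156988812548
0.05 [ 617.96252441 -192.93554688] 23.90155792236328 2.6127400398254395 54.777626037597656 110.45999071519287 -37.13114575267284
brass px ((1638.03369140625, 516.9526977539062), (64.86618041992188, 17.553394317626953), 35.53767395019531)
0.082 [ 620.88409424 -197.53659058] 26.90387725830078 7.581065654754639 51.04767608642578 115.58230409206992 -38.075339767678365
0.05 [ 628.84814453 -209.00325012] 28.23443031311035 7.956029415130615 51.04781723022461 128.98872455793108 -39.90356889693149
```

View pics/rm.png

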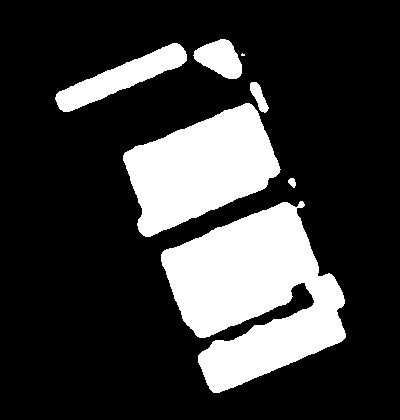

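```bash
python3 - <<'E'
from meas import *
d=snapshot("top");c=cam(d);im=d["img"]
up=cv2.resize(im,None,fx=4,fy=4,interpolation=cv2.INTER_CUBIC)
def toworld(cn,z): return np.array([onz(c,(p[0]-1.5)/4,(p[1]-1.5)/4,z)[:2] for p in cn.reshape(-1,2)])
m=((up[...,0].astype(int)-up[...,2]>45)&(up[...,0]>120)).astype(np.uint8)
m[:,:4*105]=0;m[:,4*200:]=0;m[:4*140]=0;m[4*245:]=0
cs,_=cv2.findContours(m,cv2.RETR_EXTERNAL,cv2.CHAIN_APPROX_NONE)
for cn in cs:
    if cv2.contourArea(cn)>500:
        for z in (.116,.034): print(z,*[np.round(x,1) for x in rect(toworld(cn,z))])
print("bottle",onz(c,508,325,.0),onz(c,410,28,.1))
# plan move
s=sense();T=R.from_quat(s["ee_rot"]).as_matrix()
print(T.T@(np.array([.530,-.126,.30])-s["position"])*100, np.degrees(np.arctan2(T[1,0],T[0,0])))
E
```

```text
0.116 [485.3 211.3] 64.2 62.7 111.5
0.034 [488.7 235. ] 72.7 71.1 111.5
0.116 [536.6 236.1] 62.9 36.9 110.7
0.034 [546.8 263.1] 71.3 41.9 110.7
0.116 [575.1 268.9] 57.0 10.3 111.5
0.034 [590.5 300.3] 64.7 11.6 111.5
0.116 [582.9 227. ] 21.8 13.7 59.3
0.034 [599.4 252.8] 24.7 15.5 59.3
bottle [ 0.2786602  -0.37908386  0.        ] [ 0.79057871 -0.20288345  0.1       ]
[ 48.78330041 -43.24553558  -6.87390113] 13.051517695009043
```

>>> send_rows(series=[[0,0,-5,0,0,0,8.5],[0,0,-10,0,0,0,8.5]])

```text
time_s: 0.5
position: [0.1522, -0.6567, 0.3311]
ee_rot: [0.994, 0.114, -0.0, -0.002]
contact_force: [-0.2, -0.9, 1.0]
gripper_width: 0.0852
```

>>> send_rows(series=[[3.7,-3.3,0,0,0,-2,8.5],[7.4,-6.6,0,0,0,-4,8.5],[11.1,-9.9,0,0,0,-6,8.5],[14.8,-13.2,0,0,0,-8,8.5],[18.5,-16.5,0,0,0,-10,8.5]])

```text
time_s: 1.0
position: [0.2959, -0.4523, 0.3318]
ee_rot: [0.98, 0.2, -0.0, -0.002]
contact_force: [0.9, -0.7, -0.4]
gripper_width: 0.0849
```

```bash
cat > goal.py <<'E'
# python3 goal.py x y z yaw_deg -> shift (cm, tool axes) and rotvec deg for tool straight down with tool-x yaw
from h import *; import sys
x,y,z,yaw=map(float,sys.argv[1:5]); s=sense(); T=R.from_quat(s["ee_rot"]).as_matrix()
a=np.radians(yaw); G=np.array([[np.cos(a),np.sin(a),0],[np.sin(a),-np.cos(a),0],[0,0,-1]])
print(np.round(T.T@(np.array([x,y,z])-s["position"])*100,2),np.round(np.degrees(R.from_matrix(T.T@G).as_rotvec()),2),"j7",np.round(s["joint_pos"],2),"yaw",np.degrees(np.arctan2(T[1,0],T[0,0])),s["position"],s["contact_force"])
E
python3 goal.py .53 -.126 .3 23.3
```

```text
[ 34.35 -20.8    3.25] [-0.18 -0.02 -0.17] j7 [ 0.94  0.13 -0.07  1.77  0.01  1.24 -0.3 ] yaw 23.12957916988166 [ 0.29590468 -0.45233603  0.33179547] [ 0.89269004 -0.68629818 -0.3961642 ]
```

>>> send_rows(series=[[4.3,-2.6,0.4,0,0,0,8.5],[8.6,-5.2,0.8,0,0,0,8.5],[12.9,-7.8,1.2,0,0,0,8.5],[17.2,-10.4,1.6,0,0,0,8.5],[21.5,-13,2,0,0,0,8.5]])

```text
time_s: 1.5
position: [0.441, -0.2497, 0.3127]
ee_rot: [0.98, 0.2, 0.0, -0.001]
contact_force: [0.6, -0.7, -0.5]
gripper_width: 0.0853
```

```bash
python3 goal.py .53 -.126 .24 23.3
```

```text
[13.04 -7.87  7.3 ] [-0.14 -0.03 -0.19] j7 [ 0.65  0.1  -0.28  1.86  0.03  1.19 -0.81] yaw 23.11254326023095 [ 0.44098253 -0.24970731  0.31271615] [ 0.59965213 -0.70722974 -0.48703313]
```

>>> send_rows(series=[[4,-2.4,1,0,0,0,8.5],[8,-4.8,2,0,0,0,8.5],[11,-6.8,4,0,0,0,8.5],[13.0,-7.9,5,0,0,0,8.5],[13,-7.9,5,0,0,0,8.5]])

```text
time_s: 2.0
position: [0.5303, -0.1225, 0.2615]
ee_rot: [0.979, 0.203, -0.001, -0.002]
contact_force: [-0.2, -0.5, 0.5]
gripper_width: 0.0849
```

```bash
python3 - <<'E'
from meas import *
s=sense();d=snapshot("wrist");c=cam(d,s)
np.save("w1.npy",d["img"]); print(s["position"],s["ee_rot"])
cv2.imwrite("pics/w1.png",d["img"][...,::-1])
print(proj(c,[.53,-.1263,.095]),proj(c,s["position"]))
E
```

```text
[ 0.5303271  -0.12250544  0.26149738] [ 9.79253848e-01  2.02623783e-01 -6.32938651e-04 -2.25880851e-03]
(np.float64(254.86704958416297), np.float64(174.76758375092103)) (np.float64(250.81032331352105), np.float64(240.4002442265845))
```

View pics/w1.png

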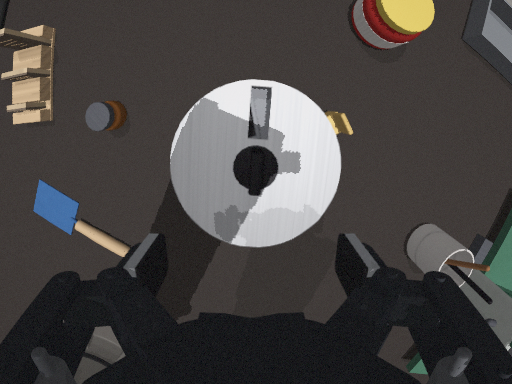

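The wrist view shows the cover centred at about (255,163), the slot at (260,112), the tab plate at (343,124) and the black bar around (255,170), with the gripper's shadow on the cover.

```bash
python3 - <<'E'
from meas import *
im=np.load("w1.npy"); crop(im,230,75,130,125,6,"pics/w1z.png")
E
```

```text
(no output)
```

View pics/w1z.png

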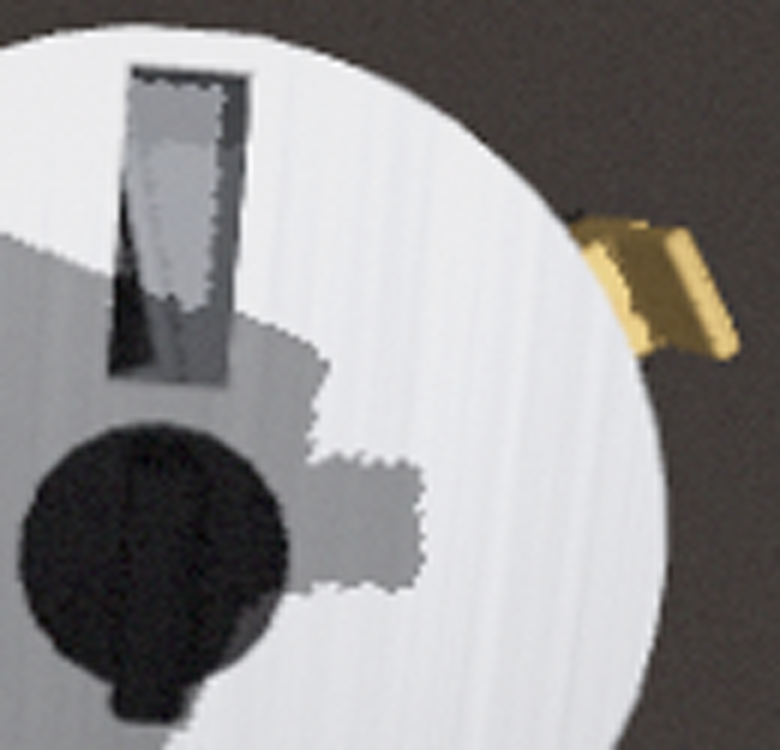

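```bash
cat >ang.py <<'E'
from meas import *
def disc_center(c,im,z=.058,thr=75,win=None):
    # outer boundary of bright blob -> circle, robust
    m=(im.min(2)>thr).astype(np.uint8)
    cs,_=cv2.findContours(m,cv2.RETR_EXTERNAL,cv2.CHAIN_APPROX_NONE)
    return cs
E
python3 - <<'E'
from meas import *
from scipy.optimize import least_squares
im=np.load("w1.npy"); d={"img":im}
s=sense();
d=snapshot("wrist");im=d["img"];c=cam(d,s)
g=lambda P,z:np.array([onz(c,230+(x+.5)/6-.5,75+(y+.5)/6-.5,z)[:2] for x,y in P])*1e3
S=g([(131,66),(249,75),(230,387),(109,377)],.058); print("slot",S.round(1), S.mean(0))
for a,b in((0,1),(1,2),(2,3),(3,0)): print(np.linalg.norm(S[a]-S[b]).round(1),np.degrees(np.arctan2(*(S[a]-S[b])[::-1])).round(1))
T=g([(668,238),(688,230),(740,345),(722,358)],.082); print("tab",T.round(1),T.mean(0))
print(np.linalg.norm(T[1]-T[2]),np.degrees(np.arctan2(*(T[1]-T[2])[::-1])),np.degrees(np.arctan2(*(T[0]-T[3])[::-1])))
# disc rim by radial edge sampling
gray=cv2.GaussianBlur(im.min(2),(3,3),0).astype(float)
pts=[]
for a in np.radians(np.arange(0,360,3)):
    prev=None;best=(0,None)
    for r in np.arange(95,113,.25):
        u,v=proj(c,[.530+r/1e3*np.cos(a),-.1263+r/1e3*np.sin(a),.058])
        if not(0<=u<510 and 0<=v<382): break
        val=cv2.getRectSubPix(gray.astype(np.float32),(1,1),(u,v))[0,0]
        if prev is not None and len(prev)>=8 and prev[-8]-val>best[0]: best=(prev[-8]-val,r-1)
        prev=(prev or [])+[val]
    if best[0]>40: pts.append([530+best[1]*np.cos(a),-126.3+best[1]*np.sin(a)])
pts=np.array(pts)
f=least_squares(lambda p:np.hypot(pts[:,0]-p[0],pts[:,1]-p[1])-p[2],[530,-126,104],loss="soft_l1")
print(len(pts),f.x,np.abs(f.fun).mean())
C=f.x[:2]
for n,P in(("slot",S),("tab",T)):
    v=P.mean(0)-C; print(n,np.hypot(*v),np.degrees(np.arctan2(v[1],v[0])))
E
```

```text
slot [[ 616.9  -86.7]
 [ 624.3 -108.1]
 [ 567.1 -129.1]
 [ 559.6 -106.7]] [ 591.99428719 -107.65607587]
22.6 109.2
60.9 20.1
23.6 -71.4
60.7 -160.8
tab [[ 627.8 -189.7]
 [ 630.9 -192.6]
 [ 616.  -211.2]
 [ 612.2 -209. ]] [ 621.75072688 -200.5926301 ]
23.831015629585327 51.223893460065234 50.987330281825294
118 [ 531.179377   -126.4907934   103.84258795] 0.2295912484079486
slot 63.664746022831984 17.20804528896856
tab 117.02244067907547 -39.288650868734074
```

```bash
python3 goal.py .5307 -.1264 .070 18.5
```

```text
[ 0.09  0.16 19.28] [-0.16  0.01  4.66] j7 [ 0.46  0.21 -0.39  1.84  0.09  1.11 -1.13] yaw 23.161904463751558 [ 0.52943511 -0.12578338  0.26283438] [-0.00265765 -0.21058363 -0.0575032 ]
```

>>> send_rows(series=[[0.1,0.15,4,0,0,2,8.5],[0.1,0.15,8,0,0,4.6,8.5],[0.1,0.15,11.5,0,0,4.6,8.5],[0.1,0.15,14.5,0,0,4.6,8.5],[0.1,0.15,16,0,0,4.6,8.5]])

```text
time_s: 2.6
position: [0.5294, -0.1276, 0.1011]
ee_rot: [0.987, 0.16, -0.001, -0.001]
contact_force: [-0.7, -0.3, 0.4]
gripper_width: 0.0852
```

>>> send_rows(series=[[0,0,1,0,0,0,8.5],[0,0,1,0,0,0,8.5]])

```text
time_s: 2.8
position: [0.5289, -0.1283, 0.0907]
ee_rot: [0.987, 0.16, -0.002, -0.002]
contact_force: [0.7, -0.8, 0.4]
gripper_width: 0.085
```

```bash
python3 goal.py .5307 -.1264 .070 18.5
python3 - <<'E'
from meas import *
d=snapshot("wrist");cv2.imwrite("pics/w2.png",d["img"][...,::-1])
E
```

```text
[ 0.24 -0.11  2.07] [-0.21  0.19 -0.09] j7 [ 0.41  0.41 -0.35  2.    0.2   0.77 -1.31] yaw 18.409373059597318 [ 0.52890918 -0.12827248  0.09068936] [ 0.68582563 -0.82716773  0.43817423]
```

View pics/w2.png

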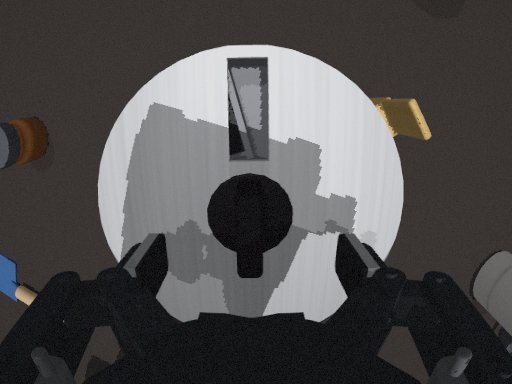

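The slot, spanning columns 228–269, runs vertically and the bar sits centred at column 250, so the tool yaw of 18.4° matches the cover. Next I descend and grip.

>>> send_rows(series=[[0.2,-0.1,1.0,0,0,0,8.5],[0.2,-0.1,2.0,0,0,0,8.5],[0.2,-0.1,2.0,0,0,0,5],[0.2,-0.1,2.0,0,0,0,1],[0.2,-0.1,2.0,0,0,0,0.5]])

```text
time_s: 3.35
position: [0.5312, -0.1265, 0.0718]
ee_rot: [0.987, 0.16, -0.001, -0.001]
contact_force: [-0.6, -0.7, -0.6]
gripper_width: 0.0433
```

>>> send_rows(series=[[0,0,0,0,0,0,0.5],[0,0,0,0,0,0,0.5],[0,0,0,0,0,0,0.5]])

```text
time_s: 3.65
position: [0.5314, -0.1264, 0.0723]
ee_rot: [0.987, 0.16, -0.001, -0.001]
contact_force: [-2.5, 0.7, 6.4]
gripper_width: 0.0127
```

```bash
python3 goal.py .5307 -.1264 .070 -38.8
python3 - <<'E'
from meas import *
d=snapshot("wrist");cv2.imwrite("pics/w3.png",d["img"][...,::-1])
E
```

```text
[-0.06 -0.02  0.23] [-0.1   0.16 57.23] j7 [ 0.39  0.44 -0.34  2.01  0.21  0.73 -1.32] yaw 18.432404145785604 [ 0.53135764 -0.12635066  0.07228458] [-2.48704098  0.6853783   6.43177036]
```

View pics/w3.png

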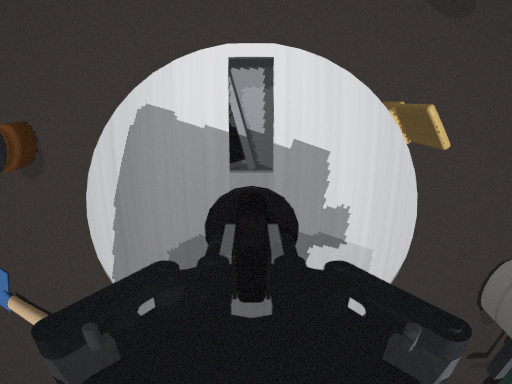

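The fingers hold the bar, width 13 mm, with the slot straight ahead at column 251.

>>> send_rows(series=[[0,0,0,0,0,7,0.5],[0,0,0,0,0,14,0.5],[0,0,0,0,0,21,0.5],[0,0,0,0,0,28,0.5],[0,0,0,0,0,35,0.5]])

```text
time_s: 4.2
position: [0.5313, -0.1265, 0.0723]
ee_rot: [0.989, -0.147, -0.001, -0.001]
contact_force: [1.2, -1.5, -2.9]
gripper_width: 0.0128
```

```bash
python3 goal.py .5310 -.1264 .071 -38.8
```

```text
[-0.03 -0.    0.13] [-0.04  0.17 21.95] j7 [ 0.28  0.43 -0.2   2.01  0.12  0.71 -1.86] yaw -16.854782298356426 [ 0.5313077  -0.12652603  0.07231894] [ 1.20572042 -1.45649518 -2.93854091]
```

>>> send_rows(series=[[0,0,0,0,0,7,0.5],[0,0,0,0,0,14,0.5],[0,0,0,0,0,22,0.5],[0,0,0,0,0,22,0.5],[0,0,0,0,0,22,0.5]])

```text
time_s: 4.7
position: [0.5313, -0.1266, 0.0723]
ee_rot: [0.944, -0.331, -0.001, -0.0]
contact_force: [-0.4, -2.0, -2.3]
gripper_width: 0.013
```

```bash
python3 goal.py .5310 -.1264 .071 -38.8
python3 - <<'E'
from meas import *
d=snapshot("wrist");cv2.imwrite("pics/w4.png",d["img"][...,::-1])
d=snapshot("top");crop(d["img"],290,110,150,145,5,"pics/t4.png")
E
```

```text
[-0.03 -0.    0.13] [0.01 0.16 0.19] j7 [ 0.2   0.42 -0.11  2.02  0.06  0.71 -2.19] yaw -38.61400012483046 [ 0.53125152 -0.12664892  0.07232192] [-0.36437626 -1.96230966 -2.31964196]
```

View pics/w4.png

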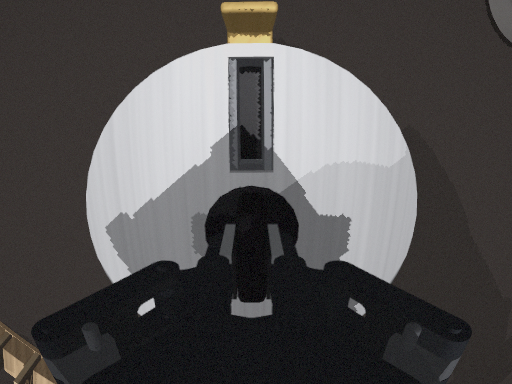

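The slot (columns 228–274) now lies over a pocket seen centred in it at columns 238–264. The tab is straight ahead at columns 221–278. I'll zoom in on that.

```bash
python3 - <<'E'
import cv2
im=cv2.imread("pics/w4.png")[0:180,205:300]; cv2.imwrite("pics/w4z.png",cv2.resize(im,None,fx=3.3,fy=3.3,interpolation=cv2.INTER_CUBIC))
E
```

```text
(no output)
```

View pics/w4z.png

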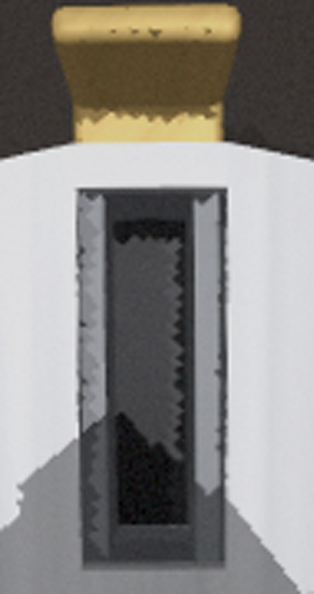

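>>> send_rows(series=[[0,0,0,0,0,-0.4,0.5],[0,0,0,0,0,-0.4,0.5],[0,0,0,0,0,-0.4,4],[0,0,0,0,0,-0.4,8],[0,0,0,0,0,-0.4,8.5]])

```text
time_s: 5.3
position: [0.5314, -0.1266, 0.0725]
ee_rot: [0.945, -0.328, -0.001, -0.001]
contact_force: [0.1, -1.1, 0.3]
gripper_width: 0.0558
```

>>> send_rows(series=[[0,0,0,0,0,0,8.5],[0,0,-3,0,0,0,8.5],[0,0,-8,0,0,0,8.5],[0,0,-13,0,0,0,8.5],[0,0,-15,0,0,0,8.5]])

```text
time_s: 5.8
position: [0.5333, -0.127, 0.2272]
ee_rot: [0.945, -0.328, 0.001, -0.001]
contact_force: [-0.1, 0.4, 0.3]
gripper_width: 0.0847
```

>>> send_rows(series=[[0,0,0,0,0,0,8.5],[0,0,0,0,0,0,8.5]])

```text
time_s: 6.0
position: [0.5335, -0.127, 0.2275]
ee_rot: [0.945, -0.328, 0.002, -0.001]
contact_force: [-0.6, -0.1, 0.0]
gripper_width: 0.0847
```

```bash
python3 - <<'E'
from meas import *
s=sense();print(s["position"],s["ee_rot"],s["gripper_width"])
d=snapshot("wrist");cv2.imwrite("pics/w5.png",d["img"][...,::-1])
crop(d["img"],190,60,130,150,5,"pics/w5z.png")
d=snapshot("top");crop(d["img"],290,110,150,145,5,"pics/t5.png")
E
```

```text
[ 0.53345586 -0.1270391   0.22754208] [ 0.94480651 -0.32761999  0.00210263 -0.00117448] 0.0847478102705685
```

View pics/w5z.png

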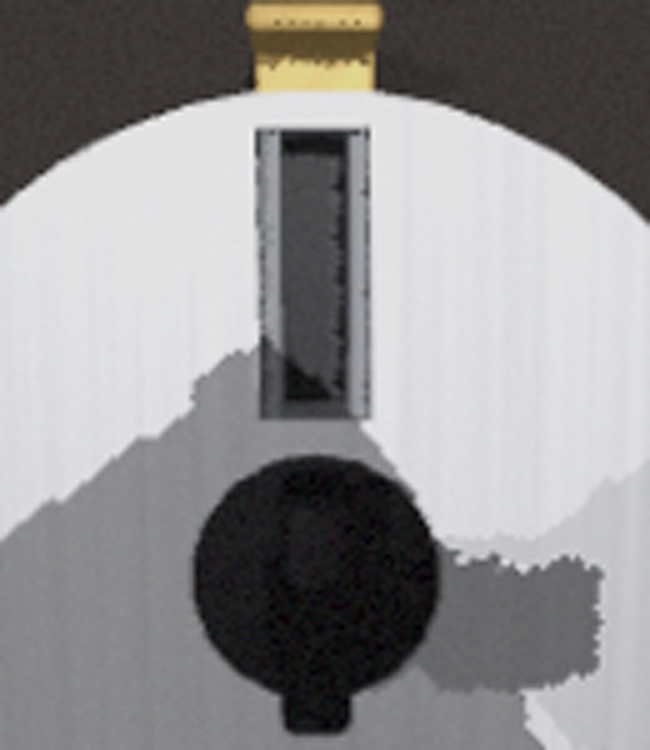

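View pics/w5.png

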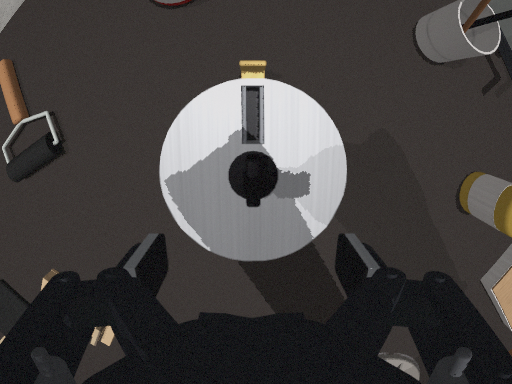

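The second zoom shows the tab centred at column 315, the slot at 313 and the pocket at 314.5, so the cover is aligned. Next is the block.

```bash
python3 goal.py .575 .269 .26 111.5
```

```text
[-21.17 -33.72  -3.35] [-1.0000e-02 -1.7000e-01 -1.4974e+02] j7 [ 0.22  0.23 -0.12  1.89  0.03  1.02 -2.15] yaw -38.24499339994406 [ 0.53260261 -0.1268825   0.22592329] [-0.37709786 -0.50316792  0.27264469]
```

>>> send_rows(series=[[0,0,-1,0,0,-8,8.5],[-2.0,-3.4,-2,0,0,-16,8.5],[-4.0,-6.8,-3,0,0,-24,8.5],[-6.0,-10.1,-3.4,0,0,-32,8.5],[-8.0,-13.5,-3.4,0,0,-40,8.5]])

```text
time_s: 6.6
position: [0.553, 0.03, 0.2592]
ee_rot: [1.0, 0.018, 0.0, -0.001]
contact_force: [0.4, 0.8, -1.1]
gripper_width: 0.0851
```

```bash
python3 goal.py .575 .269 .26 111.5
```

```text
[  3.07 -23.8   -0.04] [-4.0000e-02 -9.0000e-02 -1.0943e+02] j7 [ 0.09  0.22 -0.3   1.83  0.07  1.1  -1.77] yaw 2.0731002363982363 [0.55295015 0.03002889 0.25923454] [ 0.37250585  0.78596094 -1.08610841]
```

>>> send_rows(series=[[0.4,-3,0,0,0,-8,8.5],[0.8,-6,0,0,0,-16,8.5],[1.2,-9,0,0,0,-24,8.5],[1.6,-12,0,0,0,-32,8.5],[2,-15,0,0,0,-40,8.5]])

```text
time_s: 7.1
position: [0.567, 0.1817, 0.2576]
ee_rot: [0.932, 0.362, -0.001, -0.001]
contact_force: [1.1, -0.4, -0.6]
gripper_width: 0.0846
```

```bash
python3 goal.py .575 .269 .26 111.5
```

```text
[ 6.48 -5.91 -0.23] [-1.600e-01 -2.000e-02 -6.909e+01] j7 [-0.04  0.31 -0.47  1.73  0.15  1.13 -1.38] yaw 42.40826038731736 [0.56695648 0.18167599 0.25762152] [ 1.07415023 -0.4270175  -0.58415769]
```

>>> send_rows(series=[[1.3,-1.2,0,0,0,-8,8.5],[2.6,-2.4,0,0,0,-16,8.5],[3.9,-3.6,0,0,0,-24,8.5],[5.2,-4.8,0,0,0,-32,8.5],[6.5,-5.9,0,0,0,-40,8.5]])

```text
time_s: 7.6
position: [0.5746, 0.2697, 0.2558]
ee_rot: [0.75, 0.661, -0.002, -0.002]
contact_force: [-0.2, -1.0, 0.3]
gripper_width: 0.085
```

>>> send_rows(series=[[0,0,0,0,0,-8,8.5],[0,0,0,0,0,-16,8.5],[0,0,0,0,0,-24,8.5],[0,0,0,0,0,-29,8.5],[0,0,0,0,0,-29,8.5]])

```text
time_s: 8.1
position: [0.5741, 0.2694, 0.2538]
ee_rot: [0.56, 0.828, -0.002, -0.003]
contact_force: [0.1, -0.1, -0.6]
gripper_width: 0.0852
```

```bash
python3 - <<'E'
from meas import *
d=snapshot("wrist");s=sense();c=cam(d,s);d=snapshot("wrist");cv2.imwrite("pics/w6.png",d["img"][...,::-1])
print(s["position"],proj(c,[.575,.269,.116]))
E
python3 goal.py .575 .269 .26 111.5
```

```text
[0.57415303 0.26942531 0.25413209] (np.float64(252.8694221913739), np.float64(180.35951067401143))
[-0.07  0.05 -0.55] [-0.37 -0.16  0.1 ] j7 [-0.01  0.43 -0.71  1.64  0.29  1.19 -0.4 ] yaw 111.59775739848953 [0.57422223 0.26949626 0.25449222] [0.23160648 0.53875519 0.11401348]
```

View pics/w6.png

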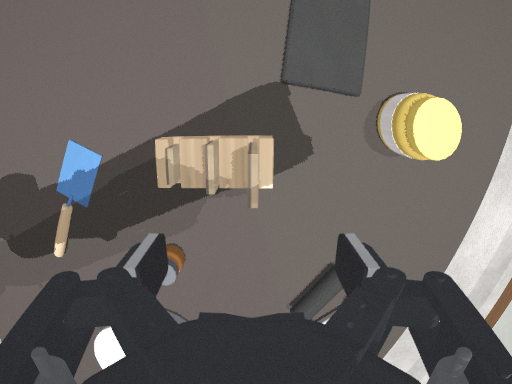

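The tall block's top edge is at about (254,180), in the rack's right-hand slot. I'll measure it.

```bash
python3 - <<'E'
import cv2
im=cv2.imread("pics/w6.png")[130:220,210:290]; cv2.imwrite("pics/w6z.png",cv2.resize(im,None,fx=6.5,fy=6.5,interpolation=cv2.INTER_CUBIC))
E
```

```text
(no output)
```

View pics/w6z.png

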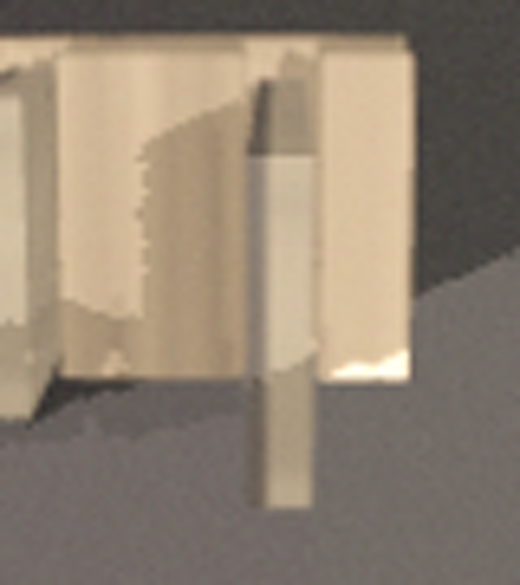

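```bash
python3 - <<'E'
from meas import *
s=sense();d=snapshot("wrist");c=cam(d,s)
g=lambda x,y:onz(c,210+(x+.5)/6.5-.5,130+(y+.5)/6.5-.5,.116)
for p in[(289,330),(289,153),(289,508)]: print(g(*p))
a=g(289,153)-g(289,508);print(np.degrees(np.arctan2(a[1],a[0])))
E
python3 goal.py .5763 .2695 .08 111.4
```

```text
[0.57622442 0.26942175 0.116     ]
[0.56636484 0.29422067 0.116     ]
[0.58660289 0.24336238 0.116     ]
111.69910381766356
[-0.12  0.29 17.48] [-0.34 -0.15  0.21] j7 [-0.01  0.43 -0.71  1.64  0.29  1.19 -0.4 ] yaw 111.60564668563306 [0.57433459 0.26954685 0.25481666] [0.08797247 0.17071356 0.87703464]
```

>>> send_rows(series=[[0,0.2,4,-0.3,0,0,8.5],[-0.1,0.2,8,-0.3,-0.1,0,8.5],[-0.1,0.2,11,-0.3,-0.1,0,8.5],[-0.1,0.2,12,-0.3,-0.1,0,8.5],[-0.1,0.2,12,-0.3,-0.1,0,8.5]])

```text
time_s: 8.75
position: [0.5752, 0.2693, 0.1338]
ee_rot: [0.562, 0.827, -0.001, -0.001]
contact_force: [-0.4, 0.1, -0.2]
gripper_width: 0.085
```

```bash
python3 goal.py .5762 .2694 .08 111.6;  python3 - <<'E'
from meas import *
d=snapshot("wrist");cv2.imwrite("pics/w7.png",d["img"][...,::-1])
E
```

```text
[-0.03  0.11  5.38] [-0.17 -0.06 -0.04] j7 [-0.05  0.54 -0.66  1.75  0.39  0.98 -0.48] yaw 111.56112716643979 [0.57517698 0.26929107 0.13380731] [-0.38856216  0.05218727 -0.16801056]
```

View pics/w7.png

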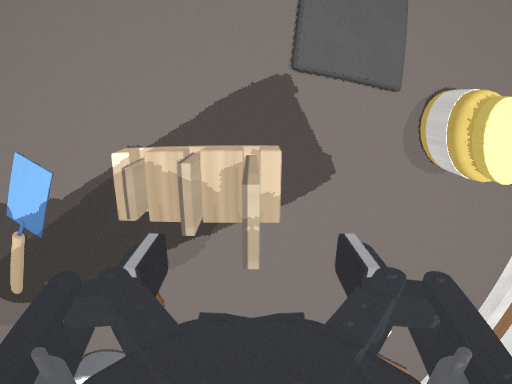

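The block, at columns 245–260, is centred between the fingers. I'll descend and grip.

>>> send_rows(series=[[0,0.1,2,-0.2,0,0,8.5],[0,0.1,4,-0.2,0,0,8.5],[0,0.1,5.4,-0.2,0,0,8.5],[0,0.1,5.4,-0.2,0,0,4],[0,0.1,5.4,-0.2,0,0,0]])

```text
time_s: 9.3
position: [0.5772, 0.2706, 0.0824]
ee_rot: [0.562, 0.827, 0.002, 0.001]
contact_force: [0.1, -0.4, -0.3]
gripper_width: 0.0589
```

>>> send_rows(series=[[0,0,0,0,0,0,0],[0,0,0,0,0,0,0],[0,0,0,0,0,0,0],[0,0,0,0,0,0,0],[0,0,0,0,0,0,0]])

```text
time_s: 9.8
position: [0.5771, 0.2706, 0.0831]
ee_rot: [0.562, 0.827, 0.002, 0.001]
contact_force: [-3.8, -3.0, 9.0]
gripper_width: 0.0092
```

```bash
python3 goal.py .5762 .2694 .08 111.6;  python3 - <<'E'
from meas import *
print(sense()["gripper_width"])
d=snapshot("wrist");cv2.imwrite("pics/w8.png",d["img"][...,::-1])
E
```

```text
[-0.08 -0.13  0.31] [ 0.21 -0.06 -0.04] j7 [-0.07  0.6  -0.63  1.78  0.44  0.9  -0.52] yaw 111.55942265709137 [0.57709523 0.27058273 0.08310121] [-3.80431472 -2.99387248  9.0134261 ]
0.009248936735486749
```

View pics/w8.png

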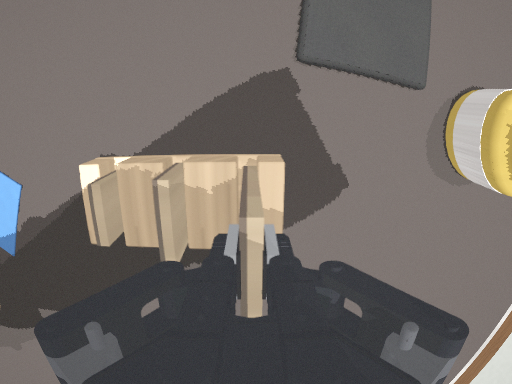

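The block is held at 9 mm opening, so I'll lift it out.

>>> send_rows(series=[[0,0,-1,0,0,0,0],[0,0,-3,0,0,0,0],[0,0,-6,0,0,0,0],[0,0,-9,0,0,0,0],[0,0,-12,0,0,0,0]])

```text
time_s: 10.35
position: [0.5766, 0.2704, 0.205]
ee_rot: [0.562, 0.827, 0.002, 0.001]
contact_force: [-0.2, 0.2, -0.5]
gripper_width: 0.009
```

>>> send_rows(series=[[0,0,-2,0,0,0,0],[0,0,-4,0,0,0,0],[0,0,-5,0,0,0,0],[0,0,-5,0,0,0,0]])

```text
time_s: 10.75
position: [0.5769, 0.2706, 0.2566]
ee_rot: [0.562, 0.827, 0.003, 0.001]
contact_force: [0.0, 0.7, -0.5]
gripper_width: 0.0092
```

```bash
python3 goal.py .5817 -.1662 .25 141.8;  python3 - <<'E'
from meas import *
print(sense()["gripper_width"])
d=snapshot("wrist");cv2.imwrite("pics/w9.png",d["img"][...,::-1])
E
```

```text
[-40.8  -15.61   0.51] [ 3.700e-01  3.000e-02 -3.024e+01] j7 [-0.01  0.42 -0.71  1.64  0.29  1.18 -0.41] yaw 111.56028318575844 [0.57689084 0.27057024 0.25658693] [ 0.0447065   0.72412891 -0.54172443]
0.009199310519220964
```

View pics/w9.png

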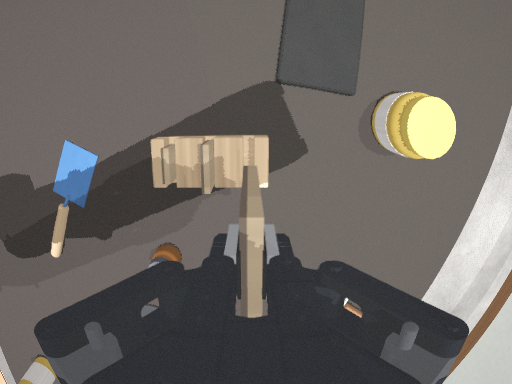

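The block is out of the rack, upright and steady in the grip, and the other two blocks are still in place.

>>> send_rows(series=[[-2,-0.8,0,0,0,-2,0],[-6,-2.3,0,0.2,0,-5,0],[-10,-3.8,0,0.3,0,-8,0],[-14,-5.4,0,0.3,0,-11,0],[-18,-6.9,0,0.3,0,-14,0]])

```text
time_s: 11.3
position: [0.5777, 0.0756, 0.2534]
ee_rot: [0.456, 0.89, -0.001, -0.001]
contact_force: [0.7, -0.4, 0.1]
gripper_width: 0.009
```

```bash
python3 goal.py .5817 -.1662 .25 141.8
```

```text
[-19.87 -13.78   0.34] [ -0.1   -0.09 -16.1 ] j7 [ 0.35  0.34 -0.73  1.76  0.24  1.14  0.17] yaw 125.70348545659576 [0.57768621 0.07560175 0.25337996] [ 0.69219236 -0.44385036  0.06797847]
```

>>> send_rows(series=[[-3.5,-2.4,0,0,0,-3,0],[-7,-4.9,0,0,0,-6,0],[-10.5,-7.3,0,0,0,-9,0],[-14,-9.7,0,0,0,-12,0],[-17,-11.8,0,0,0,-15,0]])

```text
time_s: 11.8
position: [0.5802, -0.1338, 0.252]
ee_rot: [0.336, 0.942, -0.001, -0.002]
contact_force: [1.2, -0.4, 0.0]
gripper_width: 0.0093
```

>>> send_rows(series=[[0,0,0,0,0,0,0]])

```text
time_s: 11.9
position: [0.5792, -0.1397, 0.2502]
ee_rot: [0.338, 0.941, -0.001, -0.003]
contact_force: [0.0, 0.1, -1.0]
gripper_width: 0.0091
```

```bash
python3 goal.py .5817 -.1662 .22 141.8
```

```text
[-1.9  -1.87  3.02] [-0.26 -0.27 -1.32] j7 [ 0.68  0.36 -0.69  1.73  0.25  1.15  0.79] yaw 140.48369294452027 [ 0.57916684 -0.13968834  0.25023002] [ 0.04066257  0.06446029 -0.9588067 ]
```

>>> send_rows(series=[[-1,-1,0.5,0,0,-0.7,0],[-1.9,-1.9,1.5,-0.2,-0.2,-1.3,0],[-1.9,-1.9,3,-0.3,-0.3,-1.3,0],[-1.9,-1.9,3,-0.3,-0.3,-1.3,0],[-1.9,-1.9,3,-0.3,-0.3,-1.3,0]])

```text
time_s: 12.4
position: [0.5813, -0.1652, 0.2196]
ee_rot: [0.327, 0.945, 0.0, -0.0]
contact_force: [0.8, -0.1, -0.6]
gripper_width: 0.009
```

```bash
python3 goal.py .5817 -.1662 .20 141.8; python3 - <<'E'
from meas import *
d=snapshot("wrist");cv2.imwrite("pics/w10.png",d["img"][...,::-1])
d=snapshot("top");crop(d["img"],290,110,150,145,5,"pics/t10.png")
d=snapshot("scene");crop(d["img"],90,90,180,150,4,"pics/s10.png")
E
```

```text
[-0.09 -0.06  1.96] [ 0.04 -0.05  0.05] j7 [ 0.7   0.4  -0.68  1.75  0.28  1.09  0.84] yaw 141.8480551787806 [ 0.58131961 -0.16520559  0.21961872] [ 0.75516696 -0.12669623 -0.5983229 ]
```

View pics/w10.png

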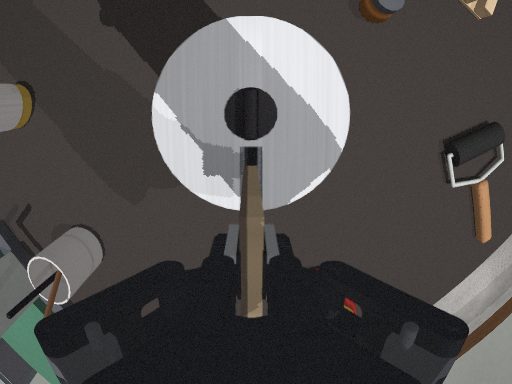

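View pics/s10.png

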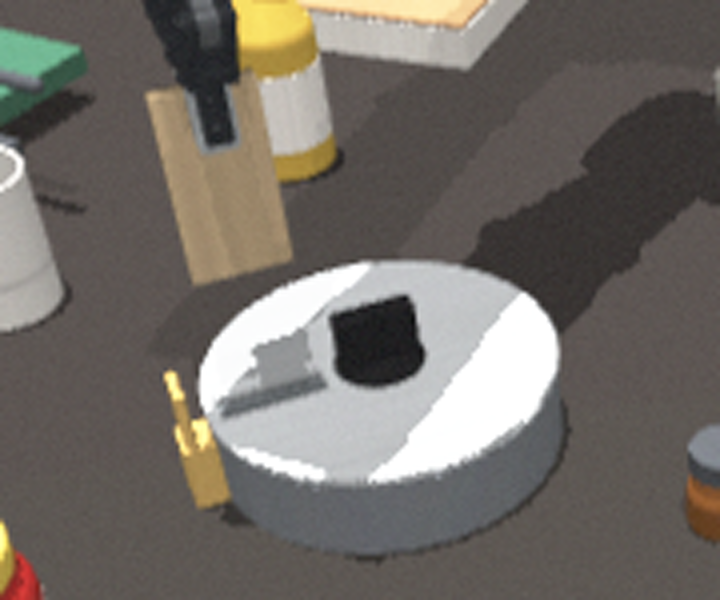

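The block hangs over the slot and lines up with it in both views, slot at columns 241–262 in the wrist picture. I'll lower it to just above the cover.

>>> send_rows(series=[[-0.1,-0.05,2,0,0,0,0],[-0.1,-0.05,4,0,0,0,0],[-0.1,-0.05,6,0,0,0,0],[-0.1,-0.05,7.3,0,0,0,0],[-0.1,-0.05,7.3,0,0,0,0]])

```text
time_s: 13.05
position: [0.5819, -0.1662, 0.1466]
ee_rot: [0.327, 0.945, 0.0, -0.0]
contact_force: [-0.5, 0.4, -0.3]
gripper_width: 0.0094
```

```bash
python3 goal.py .5817 -.1662 .135 141.8; python3 - <<'E'
from meas import *
s=sense();d=snapshot("wrist");cv2.imwrite("pics/w11.png",d["img"][...,::-1])
d=snapshot("top");crop(d["img"],290,110,150,145,5,"pics/t11.png")
d=snapshot("scene");crop(d["img"],90,90,180,150,4,"pics/s11.png")
E
```

```text
[ 0.01 -0.01  1.16] [ 0.02 -0.04  0.07] j7 [ 0.67  0.48 -0.65  1.81  0.34  0.97  0.78] yaw 141.86527759855286 [ 0.58185881 -0.16622825  0.14656878] [-0.51412932  0.43979874 -0.26450113]
```

View pics/w11.png

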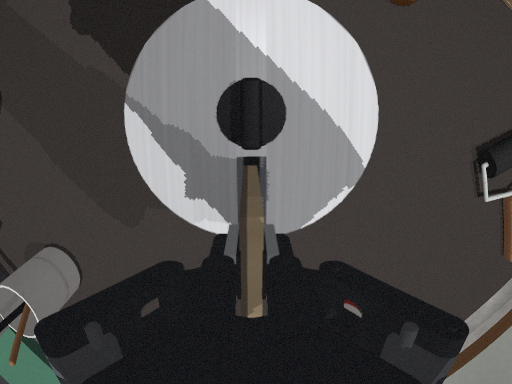

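View pics/s11.png

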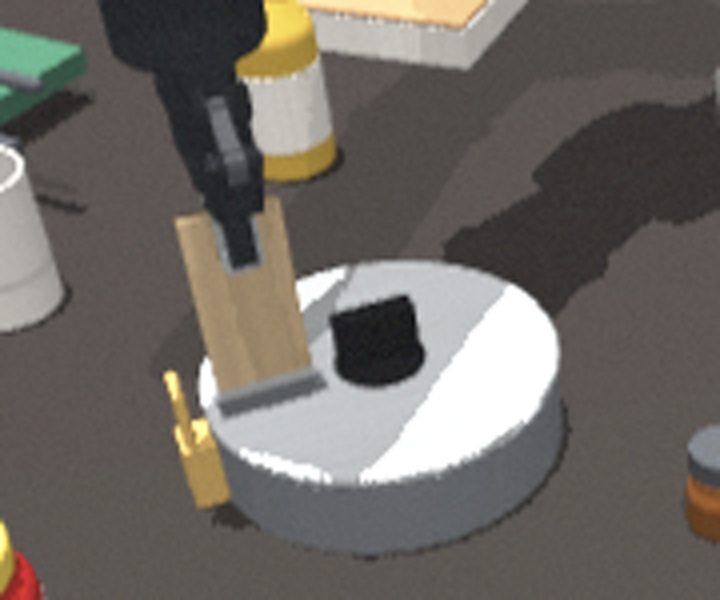

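Block foot (about column 252) and slot (columns 237–266) are centred on each other, and the radial gap shows at the inner end. Now to lower gently.

>>> send_rows(series=[[0,0,1,0,0,0,0],[0,0,2,0,0,0,0],[0,0,3,0,0,0,0],[0,0,3.6,0,0,0,0],[0,0,4,0,0,0,0]])

```text
time_s: 13.7
position: [0.5829, -0.1664, 0.1078]
ee_rot: [0.327, 0.945, 0.0, 0.001]
contact_force: [0.5, -0.3, -0.0]
gripper_width: 0.0092
```

```bash
python3 goal.py .5817 -.1662 .087 141.8; python3 - <<'E'
from meas import *
s=sense();d=snapshot("wrist");crop(d["img"],190,60,130,150,4,"pics/w12.png")
E
```

```text
[ 0.11 -0.06  2.08] [0.08 0.07 0.06] j7 [ 0.65  0.52 -0.63  1.84  0.38  0.9   0.75] yaw 141.85557320262427 [ 0.58288456 -0.16640559  0.10775801] [ 0.45475354 -0.25557694 -0.03427858]
```

View pics/w12.png

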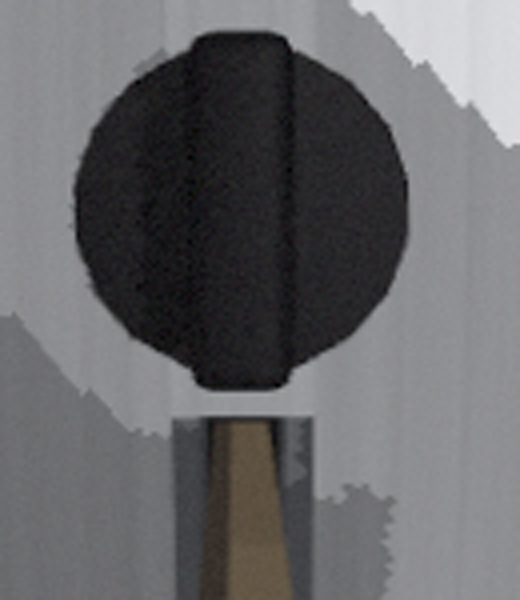

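The block is well inside the slot and no contact force shows. It's already below the pocket's wall tops, so I'll lower the rest slowly.

>>> send_rows(series=[[0.05,0,0.5,0,0,0,0],[0.1,0,1,0,0,0,0],[0.1,0,1.5,0,0,0,0],[0.1,0,1.8,0,0,0,0],[0.1,0,2.0,0,0,0,0]])

```text
time_s: 14.25
position: [0.582, -0.1658, 0.0872]
ee_rot: [0.327, 0.945, 0.0, 0.001]
contact_force: [-0.3, 0.1, -0.1]
gripper_width: 0.0092
```

>>> send_rows(series=[[0,0,0.1,0,0,0,0],[0,0,0.1,0,0,0,0]])

```text
time_s: 14.45
position: [0.582, -0.1658, 0.0861]
ee_rot: [0.327, 0.945, 0.0, 0.001]
contact_force: [0.2, 0.2, -0.4]
gripper_width: 0.0092
```

>>> send_rows(series=[[0,0,0.1,0,0,0,0],[0,0,0.1,0,0,0,0]])

```text
time_s: 14.65
position: [0.5821, -0.1658, 0.0852]
ee_rot: [0.327, 0.945, 0.0, 0.001]
contact_force: [0.5, -0.0, -1.0]
gripper_width: 0.0094
```

>>> send_rows(series=[[0,0,0.1,0,0,0,0],[0,0,0.1,0,0,0,0]])

```text
time_s: 14.85
position: [0.5824, -0.1658, 0.0851]
ee_rot: [0.327, 0.945, 0.0, 0.001]
contact_force: [-3.6, 1.8, 11.2]
gripper_width: 0.0091
```

Contact at TCP z 0.0851 with 11 N matches the floor height I predicted. Letting go.

>>> send_rows(series=[[0,0,0,0,0,0,1.2],[0,0,0,0,0,0,1.6],[0,0,0,0,0,0,2.2],[0,0,0,0,0,0,3],[0,0,0,0,0,0,5]])

```text
time_s: 15.35
position: [0.5823, -0.1658, 0.085]
ee_rot: [0.327, 0.945, 0.0, 0.001]
contact_force: [-0.3, -0.3, 0.4]
gripper_width: 0.0432
```

>>> send_rows(series=[[0,0,0,0,0,0,7],[0,0,0,0,0,0,7],[0,0,0,0,0,0,7]])

```text
time_s: 15.65
position: [0.5823, -0.1658, 0.085]
ee_rot: [0.327, 0.945, 0.0, 0.001]
contact_force: [-0.3, 0.9, -0.3]
gripper_width: 0.07
```

```bash
python3 - <<'E'
from meas import *
print(sense()["gripper_width"],sense()["contact_force"])
d=snapshot("wrist");cv2.imwrite("pics/w13.png",d["img"][...,::-1])
E
```

```text
0.07002644462489013 [-0.29439247  0.86779076 -0.34916058]
```

View pics/w13.png

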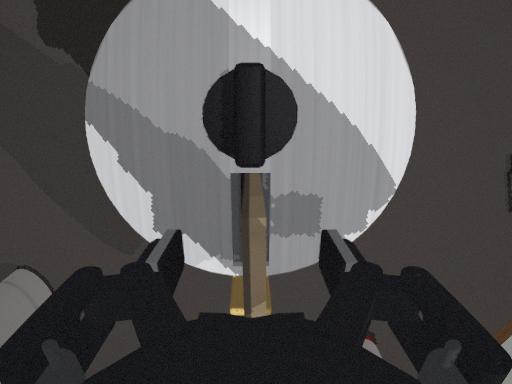

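The fingers are clear and the block stands in the slot at columns 241–268. Retreating straight up.

>>> send_rows(series=[[0,0,-2,0,0,0,7],[0,0,-6,0,0,0,7],[0,0,-10,0,0,0,7],[0,0,-14,0,0,0,7],[0,0,-18,0,0,0,7]])

```text
time_s: 16.2
position: [0.5817, -0.1656, 0.2667]
ee_rot: [0.327, 0.945, 0.0, 0.001]
contact_force: [-0.1, 0.4, 0.3]
gripper_width: 0.0704
```

>>> send_rows(series=[[4,0,0,0,0,0,7],[8,0,0,0,0,0,7],[12,0,0,0,0,0,7],[12,0,0,0,0,0,7]])

```text
time_s: 16.6
position: [0.4844, -0.0888, 0.2669]
ee_rot: [0.325, 0.946, -0.001, 0.001]
contact_force: [-1.0, -0.8, -0.0]
gripper_width: 0.0701
```

```bash
python3 - <<'E'
from meas import *
d=snapshot("scene");cv2.imwrite("pics/s14.png",d["img"][...,::-1]);crop(d["img"],90,90,180,150,4,"pics/s14z.png")
d=snapshot("wrist");cv2.imwrite("pics/w14.png",d["img"][...,::-1])
d=snapshot("top");cv2.imwrite("pics/t14.png",d["img"][...,::-1])
E
```

```text
(no output)
```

View pics/s14z.png

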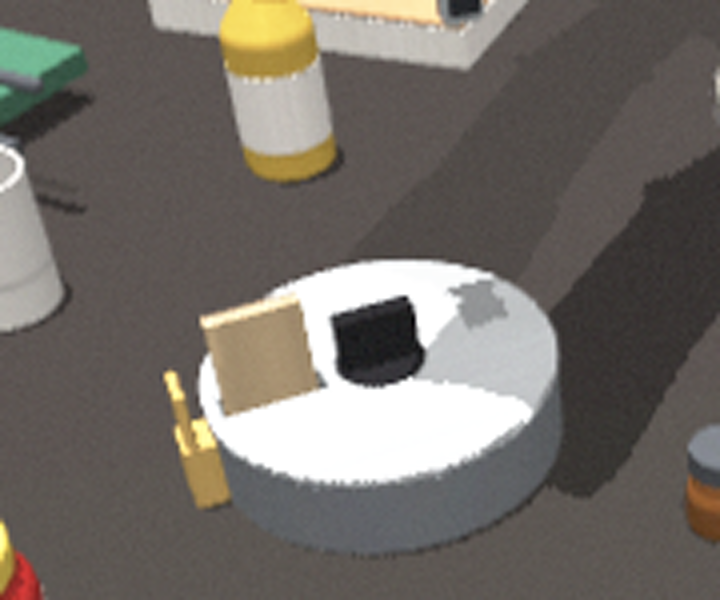

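View pics/w14.png

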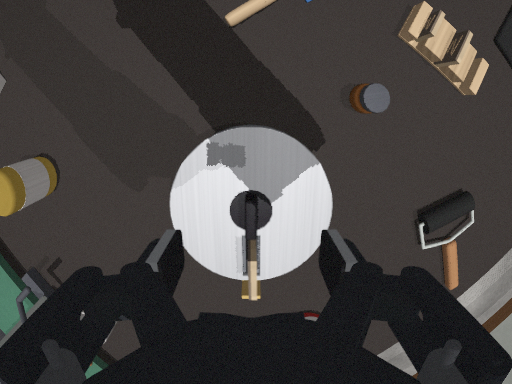

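View pics/s14.png

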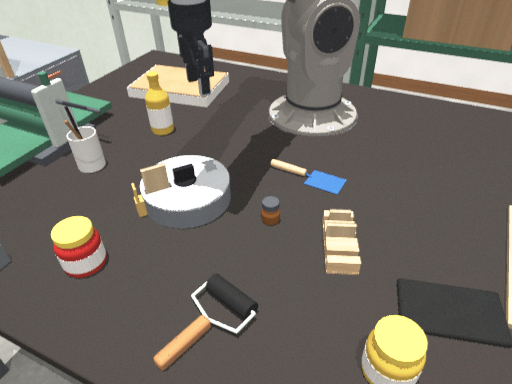

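The block stands in the slot beside the tab, the jar (271,210) and both other blocks are where they were, and the arm touches nothing. Handing in.

```bash
python3 -c "
from cell import *
print(sense()['time_s']); print(sign_off())"
```

```text
16.75
the job is handed in; nothing more can be done
None
```

The job is done and handed in at 16.75 s, with the tallest block standing on the floor of the compartment beside the brass tab.

- **Cover:** I gripped the bar and turned the cover about 57° clockwise, then corrected by 0.4°. The last close-up showed slot, pocket and tab centred on each other to within about 0.5 mm.
- **Block:** I took the tallest block out of the rack's end slot and lowered it through the cover slot. It touched the floor at the predicted height (TCP 85.1 mm, about 11 N), and only then did I let go.

In the last pictures the block stands upright in the slot. The cover looked unmoved, though I did not measure its angle again after the block went in. The jar and the other two blocks are still in place, and the gripper is well clear. No check failed. The only disagreement was the cover's starting angle, where estimates ran from 17° to 23.5°. The bar grip agreed with about 18.4°, and I relied on the alignment seen after turning.

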